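Press two guarded levers through the guard windows

ROBOT

A 6-joint arm with a two-finger parallel gripper is mounted at the origin on the work surface. World frame = base frame: x ahead of the robot, y to its left, z up, the work surface at z = 0. Lengths are in m, angles in rad, forces in N, time in s.
With the tool pointing down it reaches from about 0.275 to 1 m from the base axis. Payload 8.4 kg.
Tool frame: the origin (TCP) lies midway between the tips of the shut fingers; the grasp point (between the pads) lies 19 mm behind it (env.grip_point_offset is the distance from the TCP to the grasp point, in m); z points along the fingers, y is the direction in which the jaws open and shut (so a half turn about z gives the same grasp; the last joint's range is limited). The gripper opens to 85 mm and grips with 20 to 120 N. Pads are 22 mm wide; open, the fingers measure 114 mm over their backs; the gripper's body (76 mm by 85 mm) begins 54 mm behind the grasp point. The pads swing forward as they close: fully open they stand 13 mm farther back than shut.
Start: joints at [1.139, 0.353, 1.633, -0, 1.155, -0.002], TCP at [0.26, 0.568, 0.231] pointing down, gripper open.
Joint ranges: [-2.63, 2.63], [-0.92, 2.1], [0.06, 2.66], [-1.3, 4.44], [0, 2.69], [-3.02, 3.02]. Speed limits (rad/s): [2.22, 2.22, 2.79, 3.14, 3.14, 3.14].

INTERFACE

Orientations are given as a unit quaternion [w, x, y, z].
In Python, from workcell import env, vision gives the robot as it stands. The module is installed in compiled form; this text tells all that it offers.
- The arm moves only by the shell command python3 -m jog 'ROWS' [FORCE]. ROWS is JSON, a list of rows, each a list of 3 entries, a list of its own where there are three numbers: the shift along the tool's x, y, z in m, then the turn, a rotation vector about the tool's x, y, z in rad, then the gripper command: -1 is fully open, 1 is shut, values between are in proportion. In form: [[[dx, dy, dz], [wx, wy, wz], claw], ...]. A call has 1 to 8 rows; each row shifts and turns the commanded pose from where the row before left it, along the tool's axes as they then stand; what a row does not reach is not made up. A row lasts 1/12 s, in which the tool goes at most 41.7 mm and 7.16 degrees, less where a joint would pass 70% of its speed; a pose out of reach is approached as far as the arm can. A call is refused whole if a number of a shift passes 0.0417 or a number of a turn 0.125, either way. A call with a gripper value outside its range is refused whole. The fingers move at their own pace and stop on an object; FORCE is the grip in N (left out, the last holds). Time passes only in rows, so rows that do not move let the fingers close. It gives the time, the measured TCP pose, the force and the opening at its end, in the units of the state.
- env.sense(): the state, without advancing time (a new reading comes with each control period).
- vision.read_camera(name): name is "scene" or "side" or "wrist"; returns the picture (384x512x3 uint8, red, green, blue); there is no depth.
- vision.camera_model(name): a dict with "fx", "fy", "cx", "cy" (pixels), "rvec" (rotation vector, rad) and "tvec" (3), from world to camera coordinates, as OpenCV has them. Camera axes: x right, y down, z forward; pixel columns grow to the right and rows downward; lengths in m; the calibration is good to about 2 mm. A picture is of the moment at which its call begins: read the wrist's pose just before it. camera_model takes no time and is no camera call; for the wrist camera it gives the pose at the moment of the call.
- env.sign_off(): hands the job in, once; it reports no verdict.
Trained networks look in the newest picture that a camera, given by its name, has taken for a name from the list of things; names that differ only in an ending like _2 or _b are one class to them, and where a whole thing is asked for, a point or a joint stands for the part that bears it (a point fixed in the world has none). Each returns a list of dicts, best first, with "conf" (0 to 1); they miss things now and then, are a little off and sometimes report something else, mostly with a low value. They report only what shows in the picture. A call takes as long as a camera call.
- vision.recognise(camera, query): "xyz" ([x, y, z] in m, in world coordinates, good to about 4 mm: the middle of the surface that is visible of it).
- vision.spot_point(camera, query): "xyz" ([x, y, z] in m, in world coordinates, good to about 4 mm: a listed point, or the origin of a listed thing).
The state is a dict: "t": time; "q": joint angles; "dq": joint speeds; "joint_efforts": joint torques, N m; "tool_pos": TCP position; "orientation": TCP orientation; "contact_force": force on the tool from outside, world axes, zero at the start; "moment": the same for the moment, N m; "width": finger opening in m.
Only numpy, scipy, OpenCV 4.12 (cv2) and the standard library are available. Lean on these libraries where they do the work, as an engineer would, in place of code of your own. Each camera call takes 0.05 s, during which the arm holds its last target.

TASK

Make the regulator test jig safe: reach down through the guard's windows with the fingertips and press the red inlet lever fully down to its stop, then the blue vent lever fully down as well; both stay down by themselves. Do not touch the yellow guard, the base plate or the mounted regulator body, and do not disturb the loose parts lying around it. Finish withdrawn, clear of everything.

Things in the scene. Friction and masses are not known exactly. Their poses are not given: they have to be found in the camera images.
- jig: Fixed test jig. Origin on the bench top under the middle of the guard; z up, y along the row of two windows, +x towards the cast aluminium regulator body (120 mm across, 110 mm high) mounted behind the guard at x = 162 mm. Steel base plate 12 mm thick, x -90 to 225, y -145 to 145 mm. One lever stands under each window; which colour is under which varies.
- window_a (a point): Centre of the guard window on the jig's +y side, at the frame's top face, 125 mm above the bench. Axes as the jig's. The opening is 92 mm in x by 104 mm in y. The horizontal yellow frame is 6 mm thick, outline x -70 to 86, y -136 to 136 mm in the jig's axes, on corner posts, with clear side panels; a 24 mm bar parts the windows.
- window_b (a point): Centre of the other guard window, on the jig's -y side, 128 mm from window_a; same size and height.
- red_lever (a joint): Hinged lever with a flat red press pad 34 x 40 x 8 mm at its end nearest the robot (jig's -x), 65 mm from the hinge. Value in rad: 0 = fully raised (0.2 rad nose-up), 0.4 = down against its stop (0.2 rad nose-down). Starts between 0 and 0.08. Stiff hinge: about 5 to 6 N at the pad moves it; it stays where it is left.
- blue_lever (a joint): Hinged lever with a flat blue press pad 34 x 40 x 8 mm at its end nearest the robot (jig's -x), 65 mm from the hinge. Value in rad: 0 = fully raised (0.2 rad nose-up), 0.4 = down against its stop (0.2 rad nose-down). Starts between 0 and 0.08. Stiff hinge: about 5 to 6 N at the pad moves it; it stays where it is left.
- red_pad (a point): Centre of the top face of the red lever's press pad; it moves with the lever. It lies below the middle of that lever's window (within 3 mm horizontally, whatever the lever's value). Height above the bench about 105 mm with the lever raised, 79 mm when fully down: 20 mm to 46 mm below the top face of the guard frame.
- blue_pad (a point): Centre of the top face of the blue lever's press pad; it moves with the lever. It lies below the middle of that lever's window (within 3 mm horizontally, whatever the lever's value). Height above the bench about 105 mm with the lever raised, 79 mm when fully down: 20 mm to 46 mm below the top face of the guard frame.
- union_a: Loose brass inlet union, upright, 39 mm across its hexagon, 46 mm tall; origin at the centre of its underside. Stands beside the jig; leave alone.
- union_b: Second loose brass inlet union, same as union_a. Leave alone.
- spring_cup: Loose chrome spring cup, open at the top, 54 mm across the rim, 34 mm tall; origin at the centre of its underside. Leave alone.
- diaphragm: Loose black rubber diaphragm disc, 110 mm across, 5 mm thick with a metal plate and a stud, 16 mm tall in all; origin at the centre of its underside. Leave alone.

How it is judged:
By the outcome, as a careful person would: the job done as asked, in the order asked, and still so for the second after the job is handed in, with the robot touching nothing.
It also fails if it takes over 45 s, if anything falls off the work surface, if the arm or the gripper's body presses on something with over 40 N, if the wrist force passes 120 N, or if a joint passes its speed limit or range.

## Working session

There is one attempt and no reset: what is moved stays moved. The work goes in short steps, Python scripts to look and compute and a shell command to move; the robot and the scene stay as the last step left them, time stands still between calls to the robot, and variables do not carry over. Pictures are saved under pics/ and viewed, and the job is handed in when it is done.

```bash
mkdir -p pics; python3 - <<'E'
from workcell import env, vision
import cv2
s=env.sense(); print(s)
for c in ("scene","side","wrist"):
    im=vision.read_camera(c); cv2.imwrite(f"pics/{c}0.png",im[:,:,::-1])
    for q in ("window_a","red_pad","blue_pad","jig"):
        try: print(c,q,[(d["conf"],[round(v,4) for v in d["xyz"]]) for d in vision.spot_point(c,q)][:3])
        except Exception as e: print(c,q,e)
print(env.sense()["t"])
E
```

```text
{'t': 0.0, 'q': array([ 1.13859033e+00,  3.53672463e-01,  1.63416368e+00,  2.46398319e-06,
        1.15519035e+00, -2.41713585e-03]), 'dq': array([-1.41678007e-03, -1.69050829e-03,  8.70116505e-04, -5.33305751e-05,
        3.68704794e-04, -1.63745572e-05]), 'joint_efforts': array([ 6.37152662e-04, -6.05251265e+01, -3.42071307e+01, -5.09823531e-05,
        9.66080348e-03, -3.88667206e-05]), 'tool_pos': array([0.26022722, 0.56770766, 0.23053385]), 'orientation': array([-1.55671385e-04,  2.13244718e-01,  9.76998555e-01, -6.99813048e-04]), 'contact_force': array([-0.50006957, -0.13682352, -0.41821785]), 'moment': array([0.00727208, 0.01671743, 0.00919206]), 'width': 0.08511608909411696}
scene window_a [(0.85, [0.5788, -0.0567, 0.131]), (0.75, [0.575, 0.069, 0.1222])]
scene red_pad [(0.51, [0.5715, 0.0718, 0.1029])]
scene blue_pad [(0.69, [0.581, -0.0597, 0.1029])]
scene jig [(0.66, [0.5739, 0.0037, -0.0003]), (0.32, [0.6654, -0.225, -0.0036])]
side window_a [(0.97, [0.5762, 0.0717, 0.1261]), (0.6, [0.5814, -0.0536, 0.1234])]
side red_pad [(0.69, [0.5696, 0.0705, 0.0956])]
side blue_pad [(0.71, [0.5801, -0.0574, 0.0974])]
side jig [(0.84, [0.5766, 0.0066, 0.0017])]
wrist window_a []
wrist red_pad []
wrist blue_pad []
wrist jig []
0.75
```

View pics/scene0.png

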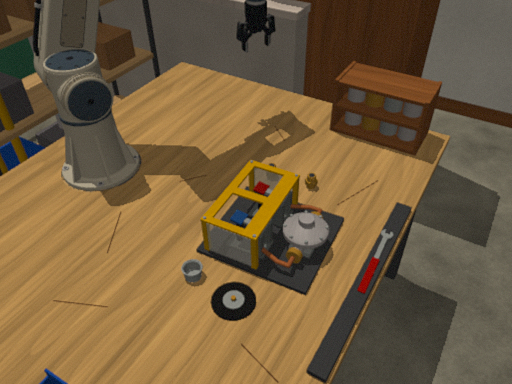

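View pics/side0.png

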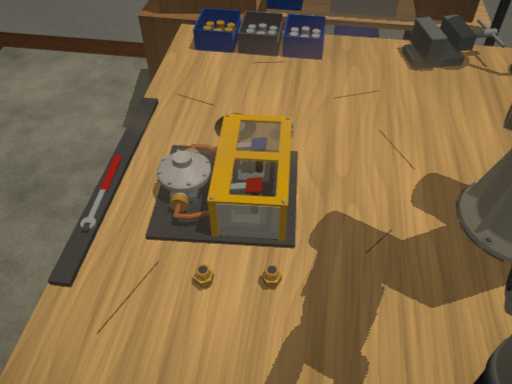

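```bash
python3 - <<'E'
from workcell import env, vision
from scipy.spatial.transform import Rotation as R
for c in("scene","side"): 
    m=vision.camera_model(c); print(c,m, -R.from_rotvec(m["rvec"]).inv().apply(m["tvec"]))
o=env.sense()["orientation"]; print(R.from_quat([*o[1:],o[0]]).as_matrix().round(3))
E
```

```text
scene {'fx': 456.80868744367086, 'fy': 456.80868744367086, 'cx': 254.76725978253586, 'cy': 190.80355521408788, 'rvec': array([ 2.22819468,  0.61044659, -0.29428803]), 'tvec': array([-0.5075884 , -0.08438732,  1.51217757])} [ 1.05933299 -0.75281085  0.92872905]
side {'fx': 482.1745539098204, 'fy': 482.1745539098204, 'cx': 260.97547180531615, 'cy': 188.28797414780513, 'rvec': array([ 0.20159292, -2.86853004,  1.13789751]), 'tvec': array([0.55960726, 0.06913068, 1.05951367])} [0.462325   0.74727646 0.81752189]
[[-0.909  0.417  0.   ]
 [ 0.417  0.909  0.   ]
 [-0.     0.    -1.   ]]
```

```bash
cat > h.py <<'E'
import numpy as np, cv2
from workcell import env, vision
def proj(c,P):
    m=vision.camera_model(c)
    K=np.array([[m["fx"],0,m["cx"]],[0,m["fy"],m["cy"]],[0,0,1.]])
    return cv2.projectPoints(np.asarray(P,float).reshape(-1,1,3),m["rvec"],m["tvec"],K,None)[0].reshape(-1,2)
def jig(p,P):
    P=np.asarray(P,float); c,s=np.cos(p[2]),np.sin(p[2])
    return np.c_[p[0]+c*P[:,0]-s*P[:,1],p[1]+s*P[:,0]+c*P[:,1],P[:,2]]
def rect(x0,x1,y0,y1,z=.125): return [[x0,y0,z],[x1,y0,z],[x1,y1,z],[x0,y1,z]]
# window x range +-46 centred on x=0 
polys=[rect(-.070,.086,-.136,.136),rect(-.046,.046,.012,.116),rect(-.046,.046,-.116,-.012)]
E
python3 - <<'E'
from h import *
from scipy.optimize import minimize
S=4
ims={c:cv2.imread(f"pics/{c}0.png") for c in("scene","side")}
masks={}
for c,im in ims.items():
    big=cv2.resize(im,None,fx=S,fy=S,interpolation=cv2.INTER_CUBIC)
    hsv=cv2.cvtColor(big,cv2.COLOR_BGR2HSV)
    print(c,np.percentile(hsv[...,2][(hsv[...,1]>220)&(abs(hsv[...,0].astype(int)-24)<6)],[5,25,50,75,95]))
    masks[c]=((hsv[...,1]>220)&(abs(hsv[...,0].astype(int)-24)<6)&(hsv[...,2]>190)).astype(np.uint8)
def render(c,p):
    m=np.zeros(masks[c].shape,np.uint8)
    for i,q in enumerate(polys):
        # pixel centre convention
        uv=(proj(c,jig(p,q))+.5)*S-.5
        cv2.fillPoly(m,[np.round(uv*16).astype(np.int32)],int(i==0),shift=4)
    return m
def cost(p,cs=("scene","side")):
    t=0
    for c in cs:
        r=render(c,p); k=masks[c]; t-=(r&k).sum()/(r|k).sum()
    return t
for cs in (("scene","side"),("scene",),("side",)):
    r=minimize(cost,[.577,.006,.03],args=(cs,),method="Nelder-Mead",options=dict(initial_simplex=[[.577,.006,.03],[.583,.006,.03],[.577,.012,.03],[.577,.006,.07]],xatol=1e-4,fatol=1e-5))
    print(cs,r.x,r.fun)
    if len(cs)==2: P=r.x
out=[]
for c in ims:
    big=cv2.resize(ims[c],None,fx=S,fy=S,interpolation=cv2.INTER_CUBIC)
    for q in polys: cv2.polylines(big,[np.round((proj(c,jig(P,q))+.5)*S-.5).astype(int)],True,(255,0,255),1)
    x,y=(proj(c,[[P[0],P[1],.1]])[0]*S).astype(int)
    out.append(big[y-260:y+260,x-200:x+200])
cv2.imwrite("pics/fit0.png",np.hstack(out))
E
```

```text
scene [ 80.  96. 182. 185. 189.]
side [128. 189. 192. 193. 196.]
('scene', 'side') [0.57377213 0.00505169 0.07524905] -0.3037800007957443
('scene',) [0.57705158 0.00494093 0.06645511] -0.04272964437731704
('side',) [0.57464677 0.00592772 0.06822009] -0.26102538230023836
```

View pics/fit0.png

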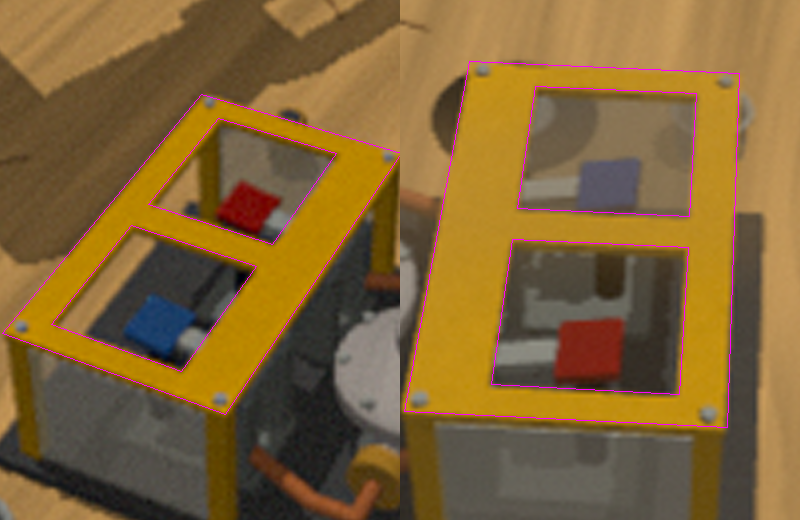

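The overlay nearly matches the frame. Red is under window_a and blue under window_b. I'll refit with a better brightness threshold.

```bash
cat > fit.py <<'E'
from h import *
from scipy.optimize import minimize
S=4
ims={c:cv2.imread(f"pics/{c}0.png") for c in("scene","side")}
masks={}
for c,im in ims.items():
    hsv=cv2.cvtColor(cv2.resize(im,None,fx=S,fy=S,interpolation=cv2.INTER_CUBIC),cv2.COLOR_BGR2HSV)
    masks[c]=((hsv[...,1]>195)&(abs(hsv[...,0].astype(int)-24)<7)&(hsv[...,2]>150)).astype(np.uint8)
def render(c,p):
    m=np.zeros(masks[c].shape,np.uint8)
    for i,q in enumerate(polys):
        cv2.fillPoly(m,[np.round(((proj(c,jig(p,q))+.5)*S-.5)*16).astype(np.int32)],int(i==0),shift=4)
    return m
def cost(p,cs=("scene","side")):
    t=0
    for c in cs:
        r=render(c,p); k=masks[c]; t-=(r&k).sum()/(r|k).sum()
    return t
for cs in (("scene","side"),("scene",),("side",)):
    r=minimize(cost,[.577,.006,.06],args=(cs,),method="Nelder-Mead",options=dict(initial_simplex=[[.574,.006,.06],[.579,.006,.06],[.577,.012,.06],[.577,.006,.09]],xatol=1e-4,fatol=1e-5))
    print(cs,r.x.round(4),r.fun); P=r.x if len(cs)==2 else P
print("win a,b",jig(P,[[0,.064,.125],[0,-.064,.125]]).round(4))
print("jig y", -np.sin(P[2]),np.cos(P[2]))
E
python3 fit.py
python3 - <<'E'
from workcell import env, vision
for q in ("union_a","spring_cup","diaphragm"):
    for c in ("scene","side"): print(c,q,[(d["conf"],d["xyz"].round(3) if hasattr(d["xyz"],'round') else d["xyz"]) for d in vision.spot_point(c,q)])
E
```

```text
('scene', 'side') [0.5747 0.0064 0.0725] -1.823659925033549
('scene',) [0.5755 0.0047 0.0709] -0.9332181145526721
('side',) [0.574  0.0069 0.0687] -0.9225335125262759
win a,b [[ 0.57    0.0702  0.125 ]
 [ 0.5793 -0.0574  0.125 ]]
jig y -0.07244112073593137 0.9973726906360141
scene union_a [(0.55, [0.6429, 0.2521, -0.0035]), (0.4, [0.5128, 0.2341, 0.0022])]
side union_a [(0.8, [0.514, 0.2293, 0.0048]), (0.62, [0.643, 0.2492, -0.0])]
scene spring_cup [(0.69, [0.5355, -0.2131, -0.0001])]
side spring_cup [(0.52, [0.535, -0.2156, -0.0026])]
scene diaphragm [(0.61, [0.6663, -0.224, -0.0036])]
side diaphragm []
```

Jig at (0.575, 0.006), yaw 0.072. The red window centre is (0.570, 0.070) and the blue (0.579, -0.057), which matches the 128 mm spacing. Next I turn the tool by -0.50 about its z and close the fingers.

```bash
python3 -m jog '[[[0,0,0],[0,0,-0.1],1],[[0,0,0],[0,0,-0.1],1],[[0,0,0],[0,0,-0.1],1],[[0,0,0],[0,0,-0.1],1],[[0,0,0],[0,0,-0.1],1],[[0,0,0],[0,0,0],1]]' 20 
python3 -m jog '[[[-0.017,-0.0325,0],[0,0,0],1],[[-0.017,-0.0325,0],[0,0,0],1],[[-0.017,-0.0325,0],[0,0,0],1],[[-0.017,-0.0325,0],[0,0,0],1],[[-0.017,-0.0325,0],[0,0,0],1],[[-0.017,-0.0325,0],[0,0,0],1],[[-0.017,-0.0325,0],[0,0,0],1],[[-0.017,-0.0325,0],[0,0,0],1]]'
python3 - <<'E'
from workcell import env
s=env.sense(); print(s['t'],s['tool_pos'],s['orientation'],s['width'],s['q'])
E
```

```text
t: 1.55
tool_pos: [0.2605, 0.5682, 0.2313]
orientation: [0.0, -0.037, 0.999, 0.0]
contact_force: [-0.9, -0.1, -0.3]
width: 0.0122
t: 2.22
tool_pos: [0.415, 0.3168, 0.2315]
orientation: [0.0, -0.033, 0.999, 0.0]
contact_force: [0.9, 0.7, 0.4]
width: 0.0003
2.2167 [0.41499831 0.31679273 0.23150701] [ 2.16975958e-04 -3.32968459e-02  9.99445473e-01  1.36070298e-04] 0.00025864798521899735 [ 6.49141923e-01  1.92414414e-01  1.85174276e+00 -3.20564704e-05
  1.09692404e+00 -9.88245788e-01]
```

```bash

python3 -m jog '[[[-0.017,-0.032,0.003],[0,0,0],1],[[-0.017,-0.032,0.003],[0,0,0],1],[[-0.017,-0.032,0.003],[0,0,0],1],[[-0.017,-0.032,0.003],[0,0,0],1],[[-0.017,-0.032,0.003],[0,0,0],1],[[-0.017,-0.032,0.003],[0,0,0],1],[[-0.017,-0.032,0.003],[0,0,0],1],[[-0.017,-0.032,0.003],[0,0,0],1]]'
python3 -m jog '[[[0,0,0],[0,0,0],1],[[0,0,0],[0,0,0],1]]'
python3 - <<'E'
from workcell import env,vision
from h import *
s=env.sense(); print(s['t'],s['tool_pos'],s['orientation'],s['width'],s['contact_force'])
for c in ("wrist","side"):
    im=vision.read_camera(c)
    P=[.5747,.0064,.0725]
    im=im[:,:,::-1].copy()
    for q in polys: cv2.polylines(im,[np.round(proj(c,jig(P,q))).astype(int)],True,(255,0,255),1)
    cv2.imwrite(f"pics/{c}1.png",im)
    for q in ("window_a","red_pad","blue_pad"):
        print(c,q,[(d["conf"],[round(v,4) for v in d["xyz"]]) for d in vision.spot_point(c,q)][:3])
E
```

```text
t: 2.88
tool_pos: [0.5687, 0.0708, 0.2073]
orientation: [0.0, -0.033, 0.999, 0.0]
contact_force: [0.4, -0.4, -0.2]
width: 0.0002
t: 3.05
tool_pos: [0.5685, 0.0709, 0.207]
orientation: [-0.0, -0.032, 0.999, -0.0]
contact_force: [-0.7, -0.3, -0.4]
width: 0.0001
3.05 [0.5685382  0.07085424 0.20696391] [-1.90597635e-04 -3.19966934e-02  9.99487957e-01 -5.76799463e-06] 9.508258743794099e-05 [-0.6508785  -0.33621079 -0.42106076]
wrist window_a [(0.94, [0.5782, -0.0571, 0.1277])]
wrist red_pad [(0.61, [0.573, 0.07, 0.1003])]
wrist blue_pad [(0.82, [0.5795, -0.0541, 0.1038]), (0.54, [0.5766, -0.0536, 0.1302])]
side window_a [(0.79, [0.5743, 0.0731, 0.1282]), (0.79, [0.5764, -0.0548, 0.1236])]
side red_pad [(0.77, [0.5677, 0.0706, 0.1006])]
side blue_pad [(0.73, [0.5814, -0.0583, 0.0991])]
```

View pics/wrist1.png

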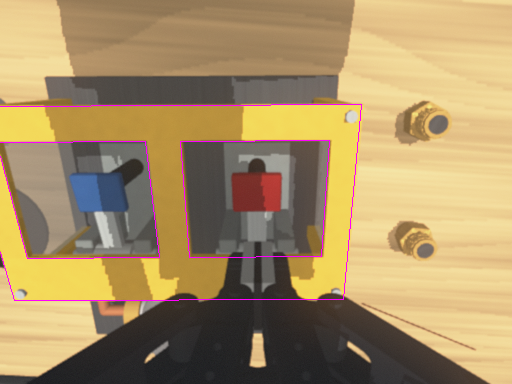

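View pics/side1.png

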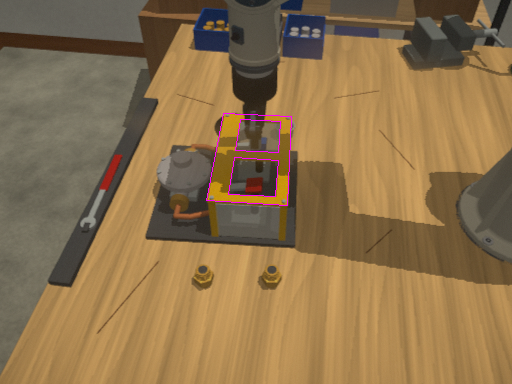

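The wrist overlay fits the frame and the TCP is over the red window centre to within 2 mm. The red pad shows at about (257,192) and blue at (99,192). Descending.

```bash

python3 -m jog '[[[0,0,0.02],[0,0,0],1],[[0,0,0.02],[0,0,0],1],[[0,0,0.02],[0,0,0],1],[[0,0,0.02],[0,0,0],1],[[0,0,0.01],[0,0,0],1],[[0,0,0],[0,0,0],1]]'
python3 -m jog '[[[0,0,0.004],[0,0,0],1],[[0,0,0.004],[0,0,0],1],[[0,0,0.004],[0,0,0],1],[[0,0,0.004],[0,0,0],1]]'
python3 -m jog '[[[0,0,0.004],[0,0,0],1],[[0,0,0.004],[0,0,0],1],[[0,0,0],[0,0,0],1]]'
```

```text
t: 3.95
tool_pos: [0.5663, 0.0727, 0.1152]
orientation: [-0.002, -0.035, 0.999, -0.0]
contact_force: [-0.3, -0.5, -0.1]
width: 0.0001
t: 4.28
tool_pos: [0.5684, 0.0726, 0.1019]
orientation: [0.001, -0.035, 0.999, 0.0]
contact_force: [-3.2, 0.6, 5.5]
width: 0.0005
t: 4.53
tool_pos: [0.5678, 0.0725, 0.093]
orientation: [-0.0, -0.035, 0.999, 0.0]
contact_force: [-0.5, 0.2, -0.0]
width: -0.0
```

```bash

python3 -m jog '[[[0,0,0.003],[0,0,0],1],[[0,0,0.003],[0,0,0],1],[[0,0,0.003],[0,0,0],1]]'
python3 -m jog '[[[0,0,0.0015],[0,0,0],1],[[0,0,0.0015],[0,0,0],1]]'
python3 -m jog '[[[0,0,0.0015],[0,0,0],1],[[0,0,0],[0,0,0],1]]'
```

```text
t: 4.78
tool_pos: [0.5681, 0.0725, 0.0847]
orientation: [0.0, -0.035, 0.999, 0.0]
contact_force: [-2.0, 0.8, 6.0]
width: -0.0001
t: 4.95
tool_pos: [0.5683, 0.0725, 0.0817]
orientation: [0.0, -0.035, 0.999, 0.0]
contact_force: [-1.4, -0.0, 6.1]
width: -0.0001
t: 5.12
tool_pos: [0.5685, 0.0725, 0.0801]
orientation: [0.001, -0.035, 0.999, 0.0]
contact_force: [-0.9, -1.0, 2.4]
width: -0.0002
```

```bash

python3 -m jog '[[[0,0,0.0015],[0,0,0],1],[[0,0,0],[0,0,0],1]]'
python3 -m jog '[[[0,0,0.0015],[0,0,0],1],[[0,0,0],[0,0,0],1]]'
```

```text
t: 5.28
tool_pos: [0.5686, 0.0726, 0.0795]
orientation: [0.001, -0.035, 0.999, 0.0]
contact_force: [-4.3, -0.2, 13.6]
width: 0.0
t: 5.45
tool_pos: [0.5687, 0.0726, 0.079]
orientation: [0.001, -0.035, 0.999, 0.0]
contact_force: [-8.3, -0.3, 25.5]
width: 0.0004
```

At 0.079 m the force climbs to 25 N, so the red lever is on its stop. I'll lift and move 128 mm along jig -y to blue.

```bash

python3 -m jog '[[[0,0,-0.01],[0,0,0],1],[[0,0,-0.02],[0,0,0],1],[[0,0,-0.03],[0,0,0],1],[[0,0,-0.03],[0,0,0],1],[[0,0,-0.03],[0,0,0],1],[[0,0,0],[0,0,0],1]]'
python3 -m jog '[[[0,-0.032,0],[0,0,0],1],[[0,-0.032,0],[0,0,0],1],[[0,-0.032,0],[0,0,0],1],[[0,-0.032,0],[0,0,0],1],[[0,0,0],[0,0,0],1],[[0,0,0],[0,0,0],1]]'
python3 - <<'E'
from workcell import env,vision
from h import *
s=env.sense(); print(s['t'],s['tool_pos'],s['orientation'],s['contact_force'])
P=[.5747,.0064,.0725]
for c in ("wrist","side"):
    im=vision.read_camera(c)[:,:,::-1].copy()
    cv2.imwrite(f"pics/{c}2.png",im)
    for q in ("window_a","red_pad","blue_pad"):
        print(c,q,[(d["conf"],[round(v,4) for v in d["xyz"]]) for d in vision.spot_point(c,q)][:3])
E
```

```text
t: 5.95
tool_pos: [0.5714, 0.0729, 0.2028]
orientation: [0.005, -0.035, 0.999, 0.0]
contact_force: [1.1, 0.8, 0.1]
width: -0.0001
t: 6.45
tool_pos: [0.5769, -0.0565, 0.1964]
orientation: [-0.0, -0.034, 0.999, 0.0]
contact_force: [-0.1, 0.4, -0.5]
width: 0.0001
6.45 [ 0.57691392 -0.05652902  0.19643768] [-9.47318318e-06 -3.36648399e-02  9.99433178e-01  3.31026297e-05] [-0.08619955  0.42372471 -0.49191967]
wrist window_a [(0.85, [0.5708, 0.0706, 0.1253])]
wrist red_pad [(0.86, [0.5717, 0.0716, 0.0766]), (0.46, [0.5737, 0.0085, 0.0022])]
wrist blue_pad [(0.65, [0.5823, -0.0548, 0.1])]
side window_a [(0.92, [0.5787, -0.0537, 0.1237]), (0.71, [0.5734, 0.0744, 0.1259])]
side red_pad [(0.75, [0.5658, 0.0713, 0.0768])]
side blue_pad []
```

View pics/wrist2.png

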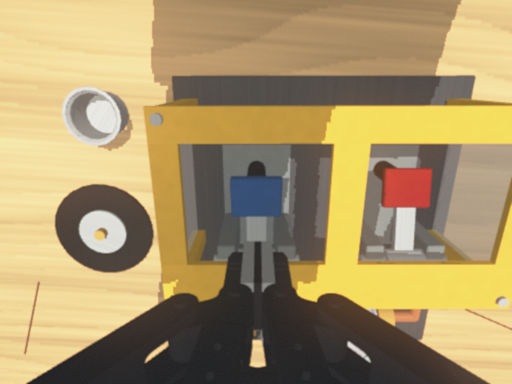

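Red now reads about 77 mm high, so it is down. The TCP is over the blue pad, shown at (257,195). Descending.

```bash

python3 -m jog '[[[0,0,0.02],[0,0,0],1],[[0,0,0.02],[0,0,0],1],[[0,0,0.02],[0,0,0],1],[[0,0,0.02],[0,0,0],1],[[0,0,0.003],[0,0,0],1],[[0,0,0],[0,0,0],1]]'
python3 -m jog '[[[0,0,0.004],[0,0,0],1],[[0,0,0.004],[0,0,0],1],[[0,0,0.004],[0,0,0],1],[[0,0,0.004],[0,0,0],1]]'
python3 -m jog '[[[0,0,0.004],[0,0,0],1],[[0,0,0.004],[0,0,0],1],[[0,0,0.004],[0,0,0],1]]'
```

```text
t: 7.35
tool_pos: [0.576, -0.0548, 0.1127]
orientation: [-0.001, -0.035, 0.999, 0.0]
contact_force: [0.2, 0.4, -0.2]
width: 0.0003
t: 7.68
tool_pos: [0.5771, -0.0552, 0.0985]
orientation: [0.0, -0.035, 0.999, -0.0]
contact_force: [-3.7, -1.0, 5.5]
width: 0.0
t: 7.93
tool_pos: [0.5766, -0.0553, 0.0861]
orientation: [-0.0, -0.035, 0.999, -0.0]
contact_force: [-3.3, 0.8, 6.8]
width: 0.0004
```

```bash

python3 -m jog '[[[0,0,0.003],[0,0,0],1],[[0,0,0.0015],[0,0,0],1],[[0,0,0],[0,0,0],1]]'
python3 -m jog '[[[0,0,0.0015],[0,0,0],1],[[0,0,0],[0,0,0],1]]'
python3 -m jog '[[[0,0,0.0015],[0,0,0],1],[[0,0,0],[0,0,0],1]]'
```

```text
t: 8.18
tool_pos: [0.5769, -0.0552, 0.0815]
orientation: [-0.0, -0.035, 0.999, -0.0]
contact_force: [-1.1, 0.0, 2.2]
width: 0.0003
t: 8.35
tool_pos: [0.577, -0.0552, 0.08]
orientation: [0.0, -0.035, 0.999, -0.0]
contact_force: [-1.7, -0.2, 4.7]
width: 0.0001
t: 8.52
tool_pos: [0.5772, -0.0552, 0.0794]
orientation: [0.0, -0.035, 0.999, -0.0]
contact_force: [-5.6, -0.5, 12.5]
width: 0.0001
```

```bash

python3 -m jog '[[[0,0,0.0015],[0,0,0],1],[[0,0,0],[0,0,0],1]]'
python3 -m jog '[[[0,0,-0.01],[0,0,0],1],[[0,0,-0.02],[0,0,0],1],[[0,0,-0.03],[0,0,0],1],[[0,0,-0.03],[0,0,0],1],[[0,0,-0.035],[0,0,0],1],[[0,0,0],[0,0,0],1],[[0,0,0],[0,0,0],1]]'
python3 - <<'E'
from workcell import env,vision
from h import *
s=env.sense(); print(s['t'],s['tool_pos'],s['contact_force'],s['q'])
for c in ("wrist","side","scene"):
    cv2.imwrite(f"pics/{c}3.png",vision.read_camera(c)[:,:,::-1])
    for q in ("red_pad","blue_pad"):
        print(c,q,[(d["conf"],[round(v,4) for v in d["xyz"]]) for d in vision.spot_point(c,q)][:3])
E
```

```text
t: 8.68
tool_pos: [0.5773, -0.0553, 0.079]
orientation: [0.0, -0.035, 0.999, -0.0]
contact_force: [-9.3, 1.0, 25.5]
width: 0.0001
t: 9.27
tool_pos: [0.5786, -0.0553, 0.2041]
orientation: [0.002, -0.035, 0.999, -0.0]
contact_force: [0.3, 0.6, -1.2]
width: -0.0001
9.2667 [ 0.57855312 -0.0553306   0.20408211] [ 0.28401789  0.58939818 -1.20343072] [-9.79374502e-02  3.10547975e-01  1.75982763e+00  2.00859007e-05
  1.06617831e+00 -1.73892578e+00]
wrist red_pad [(0.53, [0.579, -0.0561, 0.077])]
wrist blue_pad [(0.92, [0.5813, -0.0568, 0.0784])]
side red_pad [(0.6, [0.5686, 0.0674, 0.0715]), (0.35, [0.6452, 0.2525, -0.0003])]
side blue_pad [(0.6, [0.577, -0.0585, 0.0766])]
scene red_pad [(0.4, [0.5724, 0.0662, 0.0806])]
scene blue_pad [(0.58, [0.5794, -0.0586, 0.077])]
```

View pics/wrist3.png

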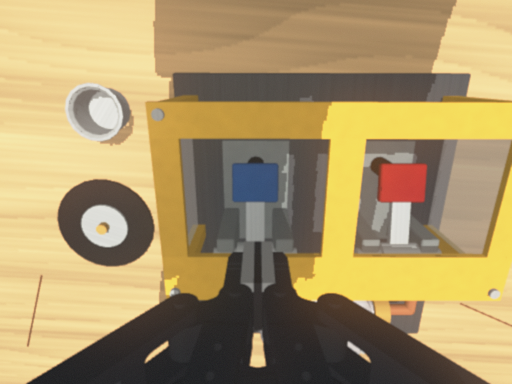

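Both pads are down and the loose parts haven't moved. I'll withdraw further up and back towards the robot, then settle.

```bash

python3 -m jog '[[[0,0,-0.02],[0,0,0],1],[[0,0,-0.03],[0,0,0],1],[[0.01,0,-0.03],[0,0,0],1],[[0.02,0,-0.02],[0,0,0],1],[[0.02,0,0],[0,0,0],1],[[0,0,0],[0,0,0],1],[[0,0,0],[0,0,0],1],[[0,0,0],[0,0,0],1]]'
python3 - <<'E'
from workcell import env,vision
from h import *
for c in ("wrist","scene"):
    im=vision.read_camera(c)
    for q in ("red_pad","blue_pad","union_a","spring_cup","diaphragm"):
        print(c,q,[(d["conf"],[round(v,4) for v in d["xyz"]]) for d in vision.spot_point(c,q)][:2])
s=env.sense(); print(s['t'],s['tool_pos'],s['contact_force'],abs(s['dq']).max())
env.sign_off()
E
```

```text
t: 10.38
tool_pos: [0.5273, -0.0587, 0.3015]
orientation: [-0.0, -0.035, 0.999, 0.0]
contact_force: [1.3, 0.6, -0.3]
width: -0.0001
wrist red_pad [(0.86, [0.5744, 0.0687, 0.0821])]
wrist blue_pad [(0.56, [0.5779, -0.0553, 0.0785]), (0.23, [0.5723, 0.0731, 0.0794])]
wrist union_a [(0.63, [0.5102, 0.2352, -0.0041]), (0.55, [0.6427, 0.2473, -0.0017])]
wrist spring_cup [(0.88, [0.5372, -0.2128, 0.0026]), (0.44, [0.6452, 0.2483, 0.0014])]
wrist diaphragm [(0.98, [0.6658, -0.2278, -0.0023]), (0.69, [0.5781, -0.0556, 0.0817])]
scene red_pad [(0.67, [0.5713, 0.0674, 0.0809]), (0.27, [0.5745, 0.0686, 0.122])]
scene blue_pad [(0.61, [0.5812, -0.0577, 0.0769])]
scene union_a [(0.52, [0.643, 0.2524, -0.0044]), (0.36, [0.5146, 0.2333, 0.0046])]
scene spring_cup [(0.62, [0.5335, -0.212, 0.0015])]
scene diaphragm [(0.56, [0.6682, -0.2263, -0.0041])]
10.9833 [ 0.52709165 -0.05867956  0.30173646] [-0.15738439  0.03567272 -0.63551503] 0.0035558769827523933
the job is handed in; nothing more can be done
```

I pressed the red lever (under window_a) down to its stop, then the blue one (under window_b), using the shut fingertips through the middle of each window. I then withdrew to about 0.30 m above the bench and handed the job in at about 11 s.

- **Levers:** on each one the force rose to about 25 N at a tip height of 79 mm, which is the fully-down height given. In the last pictures the pads read 77–82 mm high, so both stayed down. One earlier side-camera reading put red at 71.5 mm, a bit further off than the usual 4 mm error.
- **Surroundings:** the unions, spring cup and diaphragm read within about 4 mm of where they started. I saw no force that would suggest touching the guard, base plate or regulator body.
- **Robot at hand-in:** at rest, with no contact force beyond sensor noise.

No check failed. The only odd results were a few low-confidence false detections, for example the blue pad once reported as red.

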